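Clamp the glued tea tin in the screw press

ROBOT

A 7-joint arm with a two-finger parallel gripper is mounted at the origin on a cart in front of the work surface, level with it; the furniture and walls round the work are solid. World frame = base frame: x ahead of the robot, y to its left, z up, the work surface at z = 0. Lengths are in m, angles in rad, forces in N, time in s.
With the tool pointing down it reaches from about 0.425 to 0.925 m from the base axis. Payload 6.8 kg.
Tool frame: the origin (TCP) lies between the finger pads; the fingertips stand 17 mm ahead of it and the grasp point (between the pads) lies 2 mm behind it (bot.tips_ahead is the distance from the TCP to the fingertips, in m); z points along the fingers, y is the line along which they close (so a half turn about z gives the same grasp; the last joint's range is limited). The gripper opens to 88 mm and grips with 3 to 60 N. Pads are 20 mm wide; open, the fingers measure 115 mm over their backs; the gripper's body (75 mm by 178 mm) begins 61 mm behind the grasp point.
Start: joints at [-1.333, 0.477, 0.022, 1.555, -0.011, 1.109, -0.083], TCP at [0.229, 0.635, 0.24] pointing down, gripper open.
Joint ranges: [-2.96, 2.96], [-0.34, 2.1], [-1.41, 1.46], [0.24, 2.44], [-1.37, 4.51], [0.17, 1.92], [-2.96, 2.96]. Speed limits (rad/s): [2.39, 2.39, 3.14, 3.14, 3.14, 3.14, 3.14].

INTERFACE

Orientations are given as a unit quaternion [w, x, y, z].
In Python, from bench import bot gives the robot as it stands. The module is installed in compiled form; this text tells all that it offers.
- The arm moves only by the tool send_rows, never from a script. Its arguments are lists of equal length, an entry for each row: "linear": the shift along the tool's x, y, z in cm, a list of three; "angular": the turn, a rotation vector about the tool's x, y, z in rad, a list of three; "hand": the opening, from -1 (shut) to 1 (fully open). A call has 1 to 12 rows; each row shifts and turns the commanded pose from where the row before left it, along the tool's axes as they then stand; what a row does not reach is not made up. A row lasts 1/12 s, in which the tool goes at most 41.7 mm and 7.16 degrees, less where a joint would pass 70% of its speed; a pose out of reach is approached as far as the arm can. A call with a gripper value outside its range is refused whole. The fingers move at their own pace and stop on an object; "force" is the grip in N (left out, the last holds). Time passes only in rows, so rows that do not move let the fingers close. It gives the time, the measured TCP pose, the force, the opening and the grip force at its end, in the units of the state.
- bot.read_state(): the state, without advancing time (a new reading comes with each control period).
- bot.camera(name): name is "scene" or "top" or "wrist"; returns a dict with "color" (384x512x3 uint8, red, green, blue), "fx", "fy", "cx", "cy" (pixels), "rvec" (rotation vector, rad) and "tvec" (3), from world to camera coordinates, as OpenCV has them. Camera axes: x right, y down, z forward; pixel columns grow to the right and rows downward; lengths in m; the calibration is good to about 2 mm. A picture is of the moment at which its call begins. There is no depth.
- bot.hand_in(): hands the job in; it is judged then, once.
Trained networks look in a picture, given as the dict that the camera call returned (one of the last four; its "shot" number tells which), for a name from the list of things; names that differ only in an ending like _2 or _b are one class to them, and where a whole thing is asked for, a point or a joint stands for the part that bears it (a point fixed in the world has none). Each returns a list of dicts, best first, with "score" (0 to 1); they miss things now and then, are a little off and sometimes report something else, mostly with a low value. They report only what shows in the picture. A call takes as long as a camera call. They do not tell look-alikes from the thing itself.
- bot.cut_out(picture, label): "pixels" (384x512 bool, what is visible of it) and "point" ([row, column] in pixels, amid what is visible of it).
The state is a dict: "time": time; "q": joint angles; "dq": joint speeds; "joint_efforts": joint torques, N m; "position": TCP position; "tcp_rot": TCP orientation; "ft_force": force on the tool from outside, world axes, zero at the start; "moment": the same for the moment, N m; "opening": opening from 0.0 (shut) to 1.0 (fully open); "gripper_force": force on a finger pad.
Only numpy, scipy, OpenCV 4.12 (cv2) and the standard library are available. Lean on these libraries where they do the work, as an engineer would, in place of code of your own. Each camera call takes 0.05 s, during which the arm holds its last target. There are 200 camera calls.

TASK

The lid of the tea tin lying in the bed of the screw press has just been glued and must be clamped while it sets. Slide the tin fully back along the bed against the stop plate, then turn the crank clockwise (seen from above) until the sprung foot just touches the lid, and from there give the crank half a turn more, no further; leave it clamped, and do not disturb the things around the press.

Things in the scene. Friction and masses are not known exactly. Their poses are not given: they have to be found in the camera images.
- press: Screw press fixed to the table: bed 250 x 124 mm, top 12 mm up; side fences 94 mm apart inside, tops 34 mm up; grey C-frame at the far end. Origin on the table below the screw axis; x runs along the bed from its open end (-145 mm) to the stop plate (face at +60 mm, top 70 mm up) and column (to +102 mm); z up. The frame's arm ends over the bed in a round nose, radius 25 mm, 130 to 160 mm up.
- tin: Oblong tea tin, red lid (does not open), 119 mm long (its own y, along the bed), 95 mm wide over the lid's lip, 86 mm at the body, 64 mm high, 0.25 to 0.46 kg. Stands loose on the bed between the fences, some 4 mm of play each side, short of the stop. Origin at the centre of its underside. (The like tin at the back of the table is no part of the job.)
- home (a point): Point on top of the bed below the screw axis, where the tin's origin comes when the tin is fully back against the stop plate; axes as the press.
- crank (a joint): Angle of the press's crank (rad), growing clockwise from above, which lowers the foot 12 mm a turn; at 0 the crank arm points along the press's +x (to the column). Starts between -1.8 and 1.8. The crank turns in place at a fixed height and stays where it is left; it takes about 0.06 Nm (0.09 Nm clamped): 1 to 2 N at the peg.
- crank_peg (a point): On the axis of the crank's upright wooden peg, 20 mm thick, 55 mm from the screw axis; the peg stands from 181 to 230 mm above the table (this point at 210 mm) and may be pushed or gripped. Below it, the flat metal crank arm has its top at 180 mm.
- foot_face (a point): Centre of the underside of the press's round foot, 48 mm in diameter, on the screw axis below the arm; 10.5 mm above the lid of a tin in the bed when the crank reads 0. Above the foot a 14 mm gap shows a coil spring.
- foot (a joint): How far the foot is pressed up against its spring (m): 0 while it hangs free, growing from the moment it touches the lid by 12 mm per turn of the crank (half a turn: 6 mm, 12 N; the stiffness is 2 N/mm); stops at 14 mm.
- white_mug: White mug, 86 x 124 x 107 mm, a bystander. Origin at the centre of its underside.
- salt: Glass shaker with a grey cap, 44 mm across, 90 mm high, a bystander beside the press (a like one stands behind it). Origin at the centre of its underside.
- spray: Small bottle with a green cap, 36 x 42 x 106 mm, a bystander. Origin at the centre of its underside.
- timer: Red round kitchen timer, 65 mm across, 63 mm high, a bystander (the one nearer the robot; another stands at the back). Origin at the centre of its underside.
Not all that is in view belongs to the job. What is shaped like the tin but purple or turquoise is not meant.

How it is judged:
On the way, in this order (a step that is already met when the one before it is completed fails the run):
1. the tin is fully back against the stop (within 7 mm) while the foot still hangs free (x of tin in the frame of home between -0.007 and 0.007 m and y of tin in the frame of home between -0.008 and 0.008 m and z of tin in the frame of home below 0.004 m and angle between tin's own z axis and vertical below 0.06 rad and value of joint foot below 0.0008 m), for 0.2 s.
2. the foot touches the tin's lid and starts to press (value of joint foot above 0.001 m and contact force between foot and tin above 0.5 N).
At the end, for the whole second after the job is handed in: The tin stands flat within 7 mm of its place against the stop plate, and the foot bears on its lid with its spring pressed in by 6 mm, give or take 2 mm (half a turn past first touch, give or take a sixth of a turn); tin and crank at rest (x of tin in the frame of home between -0.007 and 0.007 m and y of tin in the frame of home between -0.008 and 0.008 m and z of tin in the frame of home below 0.004 m and angle between tin's own z axis and vertical below 0.06 rad and value of joint foot between 0.004 and 0.008 m and contact force between foot and tin above 3 N and linear speed of tin below 0.01 m/s and velocity of joint crank between -0.05 and 0.05 rad/s).
It fails at once if the crank is taken more than 0.8 of a turn past first touch (foot pressed in over 9.6 mm) (value of joint foot above 0.0096 m).
It fails at once if the white mug is moved more than 20 mm (distance of white_mug from where it was at the start of the episode above 0.02 m).
It fails at once if the glass shaker is moved more than 20 mm (distance of salt from where it was at the start of the episode above 0.02 m).
It fails at once if the green-capped bottle is moved more than 20 mm (distance of spray from where it was at the start of the episode above 0.02 m).
It fails at once if the kitchen timer is moved more than 20 mm (distance of timer from where it was at the start of the episode above 0.02 m).
It also fails if it takes over 72 s, if anything falls off the work surface, if the arm or the gripper's body presses on something with over 40 N, if the wrist force passes 120 N, or if a joint passes its speed limit or range.

## Working session

There is one attempt and no reset: what is moved stays moved. The work goes in short steps, Python scripts to look and compute and a tool call to move; the robot and the scene stay as the last step left them, time stands still between calls to the robot, and variables do not carry over. Pictures are saved under pics/ and viewed, at most 10 in all, crops included, and the job is handed in when it is done.

Besides the shell and the picture viewer there is one more tool, called after "Emit:" in YAML: its name, and indented under it one key for each argument. send_rows: Moves the arm, as the interface text tells. Its arguments: {"type":"object","properties":{"linear":{"type":"array"},"angular":{"type":"array"},"hand":{"type":"array"},"force":{"type":"number"}},"required":["linear","angular","hand"]}

```bash
mkdir -p pics; cat > h.py <<'E'
from bench import bot
import numpy as np, cv2
def save(p,n): cv2.imwrite('pics/'+n,p['color'][:,:,::-1])
def K(p): return np.array([[p['fx'],0,p['cx']],[0,p['fy'],p['cy']],[0,0,1.]])
def proj(p,P): return cv2.projectPoints(np.array(P,float).reshape(-1,3),np.array(p['rvec'],float),np.array(p['tvec'],float),K(p),None)[0].reshape(-1,2)
def ray(p,u,v,z):
    R=cv2.Rodrigues(np.array(p['rvec'],float))[0];t=np.array(p['tvec'],float)
    c=-R.T@t; d=R.T@np.linalg.inv(K(p))@[u,v,1]; return c+d*(z-c[2])/d[2]
E
python3 - <<'E'
from h import *
s=bot.read_state();print({k:np.round(v,3) for k,v in s.items()})
a=bot.camera('scene');b=bot.camera('top')
for p,n in((a,'scene'),(b,'top')):
    R=cv2.Rodrigues(np.array(p['rvec'],float))[0];print(n,'cam at',-R.T@np.array(p['tvec']))
    for l in ['press','tin','crank_peg','crank','foot_face','salt','white_mug','spray','timer']:
        print(n,l,[(round(d['score'],2),np.round(d['point']).tolist(),int(d['pixels'].sum())) for d in bot.cut_out(p,l)][:4])
cv2.imwrite('pics/both.png',cv2.resize(np.hstack([a['color'],b['color']])[:,:,::-1],(800,300)))
save(a,'scene.png');save(b,'top.png')
E
```

```text
{'time': np.float64(0.0), 'q': array([-1.333,  0.478,  0.022,  1.556, -0.011,  1.109, -0.083]), 'dq': array([-0.   ,  0.001, -0.001, -0.001,  0.001,  0.001, -0.   ]), 'joint_efforts': array([ 0.0000e+00, -5.8286e+01,  1.5350e+00, -2.7260e+01, -5.4000e-02,
        1.7000e-02,  0.0000e+00]), 'position': array([0.229, 0.635, 0.239]), 'tcp_rot': array([-0.   ,  0.172,  0.985, -0.001]), 'ft_force': array([-0.85 ,  0.398,  0.73 ]), 'moment': array([-0.041,  0.027,  0.005]), 'gripper_force': np.float64(0.0), 'opening': np.float64(1.0)}
scene cam at [-0.00699102 -0.77447844  0.96940433]
scene press [(0.91, [203.0, 292.0], 2725)]
scene tin [(0.87, [178.0, 252.0], 856), (0.79, [212.0, 275.0], 1085), (0.61, [195.0, 207.0], 1125), (0.57, [278.0, 272.0], 1565)]
scene crank_peg [(0.5, [171.0, 298.0], 236)]
scene crank [(0.49, [174.0, 297.0], 208)]
scene foot_face [(0.67, [200.0, 287.0], 77)]
scene salt [(0.77, [294.0, 324.0], 388), (0.43, [270.0, 357.0], 417)]
scene white_mug [(0.73, [154.0, 190.0], 688)]
scene spray [(0.63, [145.0, 235.0], 233)]
scene timer [(0.64, [268.0, 358.0], 438)]
top cam at [0.49279766 0.04171749 1.33789538]
top press [(0.97, [172.0, 277.0], 1598)]
top tin [(0.96, [225.0, 324.0], 866), (0.95, [215.0, 219.0], 802), (0.64, [180.0, 274.0], 614), (0.61, [162.0, 278.0], 169)]
top crank_peg [(0.54, [163.0, 281.0], 1464), (0.43, [162.0, 279.0], 153)]
top crank [(0.63, [162.0, 283.0], 168)]
top foot_face []
top salt [(0.67, [212.0, 358.0], 136)]
top white_mug [(0.76, [199.0, 154.0], 605)]
top spray [(0.59, [152.0, 172.0], 131)]
top timer [(0.78, [172.0, 355.0], 265)]
```

View pics/scene.png

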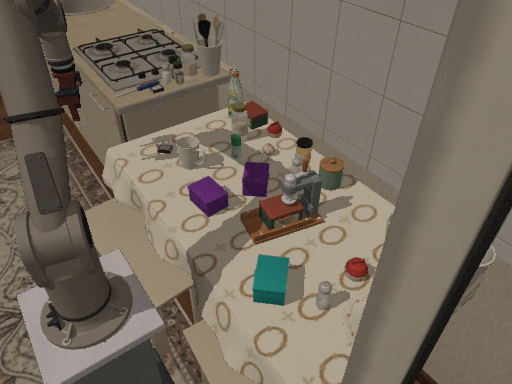

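View pics/top.png

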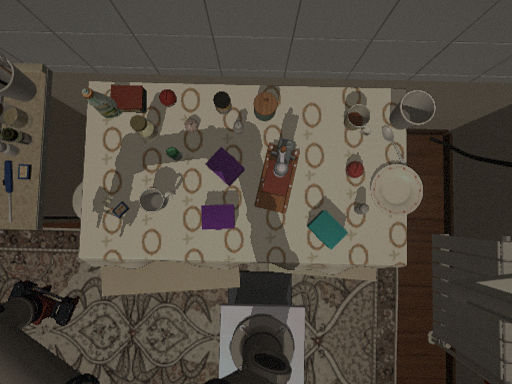

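Candidate tins: red tin in the press bed (top ~(278,180); scene (280,210)) is the one. The look-alikes are a red tin at the back (top (128,98)), purple ones (225,167) and (218,216), and a turquoise one (327,230). I'll check the press in a close crop.

```bash
python3 - <<'E'
from h import *
b=bot.camera('top');a=bot.camera('scene')
print(b['fx'],a['fx'])
c=b['color'][130:220,240:315,::-1];d=a['color'][160:250,230:340,::-1]
im=np.hstack([cv2.resize(c,None,fx=5,fy=5,interpolation=2)[:450],cv2.resize(d,(425,450),interpolation=2)])
im=cv2.convertScaleAbs(im,alpha=1.8)
cv2.imwrite('pics/crop.png',im);print(im.shape)
hsv=cv2.cvtColor(b['color'],cv2.COLOR_RGB2HSV)
# tin mask: red lid
for d in bot.cut_out(b,'tin')+bot.cut_out(b,'press'):
    r=cv2.minAreaRect(np.argwhere(d['pixels'])[:,::-1].astype(np.float32));print(d['score'],r)
E
```

```text
348.1074217021978 409.5906256990224
(450, 800, 3)
0.96 ((277.0352783203125, 177.8411865234375), (25.597795486450195, 33.0818977355957), 12.52880859375)
0.94 ((327.5, 228.5), (33.941123962402344, 25.45584487915039), 45.0)
0.87 ((218.0, 216.0), (26.0, 32.0), 90.0)
0.77 ((224.98902893066406, 165.7041015625), (33.28976058959961, 23.868131637573242), 42.87890625)
0.62 ((277.3348388671875, 174.00607299804688), (33.09272766113281, 72.98233795166016), 12.633362770080566)
```

View pics/crop.png

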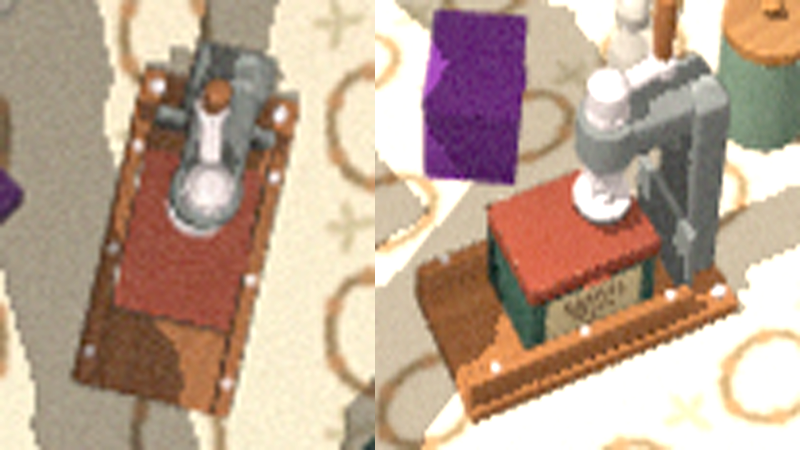

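The crop confirms it: the red-lidded tin sits in the bed under the foot, with a gap to the stop. In the crop, the bed corners are about (75,380), (220,413), (150,67), (297,95), and the wooden peg top is at (217,92), close to the column side.

```bash
cat > fit.py <<'E'
from h import *
from scipy.optimize import least_squares
def T(x,P):
    c,s=np.cos(x[2]),np.sin(x[2]);P=np.array(P,float)
    return np.c_[x[0]+c*P[:,0]-s*P[:,1],x[1]+s*P[:,0]+c*P[:,1],P[:,2]]
E
python3 - <<'E'
from fit import *
b=bot.camera('top');a=bot.camera('scene')
px=np.array([(75,380),(220,413),(150,67),(297,95)])/5+[240,130]
L=[(-.145,.062,.03),(-.145,-.062,.03),(.105,.062,.03),(.105,-.062,.03)]
r=least_squares(lambda x:(proj(b,T(x,L))-px).ravel(),[.6,-.05,-.2])
x=r.x;print('press',x,np.round(r.fun,1))
pk=ray(b,*(np.array([217,92])/5+[240,130]),.23);print('peg',pk)
d=pk[:2]-x[:2];print('r',np.hypot(*d),'ang cw',-(np.arctan2(d[1],d[0])-x[2]))
# tin: near edge of lid z=.076
e=[ray(b,*(np.array(q)/5+[240,130]),.076) for q in ((115,307),(222,328))];print('lid near',e)
c,s=np.cos(x[2]),np.sin(x[2])
for q in e:
    v=q[:2]-x[:2];print('in press',c*v[0]+s*v[1],-s*v[0]+c*v[1])
for l in ['salt','white_mug','spray','timer']:
    for dd in bot.cut_out(b,l)[:2]: print(l,round(dd['score'],2),np.round(ray(b,dd['point'][1],dd['point'][0],.06),3))
print('test scene', proj(a,T(x,L)))
E
```

```text
press [ 0.65325824 -0.04659807 -0.20948162] [-1.5 -0.   1.7  1.  -1.3 -1.5  1.1  0.4]
peg [ 0.70679739 -0.04786848  0.23      ]
r 0.05355422535683431 ang cw -0.18575754767384647
lid near [array([0.57688787, 0.01086699, 0.076     ]), array([ 0.56348732, -0.06714284,  0.076     ])]
in press -0.0866508525189234 0.04032737168639277
in press -0.08353607761263344 -0.038763757842398175
salt 0.52 [ 0.522 -0.341  0.06 ]
white_mug 0.74 [0.532 0.406 0.06 ]
spray 0.47 [0.72  0.342 0.06 ]
timer 0.58 [ 0.661 -0.326  0.06 ]
test scene [[238.74935533 212.24330159]
 [253.87071204 237.90226106]
 [305.25058078 192.3702285 ]
 [323.83292852 215.25918542]]
```

Emit:
send_rows:
  linear:
    - [0, 0, 0]
    - [0, 0, 0]
    - [-1.9, -2.6, 0]
    - [-1.9, -2.6, 0]
    - [-1.9, -2.6, 0]
    - [-1.9, -2.6, 0]
    - [-1.9, -2.6, 0]
    - [-1.9, -2.6, 0]
    - [-1.9, -2.6, 0]
    - [-1.9, -2.6, 0]
    - [-1.9, -2.6, 0]
    - [-1.9, -2.6, 0]
  angular:
    - [0, 0, -0.07]
    - [0, 0, -0.07]
    - [0, 0, 0]
    - [0, 0, 0]
    - [0, 0, 0]
    - [0, 0, 0]
    - [0, 0, 0]
    - [0, 0, 0]
    - [0, 0, 0]
    - [0, 0, 0]
    - [0, 0, 0]
    - [0, 0, 0]
  hand: [-1, -1, -1, -1, -1, -1, -1, -1, -1, -1, -1, -1]

```text
time: 2.5
position: [0.3621, 0.3402, 0.2399]
tcp_rot: [0.0, 0.103, 0.995, 0.0]
ft_force: [0.2, 0.6, -0.4]
opening: 0.126
gripper_force: 0.0
```

Emit:
send_rows:
  linear:
    - [-1.9, -2.6, 0]
    - [-1.9, -2.6, 0]
    - [-1.9, -2.6, 0]
    - [-1.9, -2.6, 0]
    - [-1.9, -2.6, 0]
    - [-1.9, -2.6, 0]
    - [-1.9, -2.6, 0]
    - [-1.9, -2.6, 0]
    - [-1.9, -2.6, 0]
    - [-1.9, -2.6, 0]
    - [-1.9, -2.6, 0]
    - [0, 0, 0]
  angular:
    - [0, 0, 0]
    - [0, 0, 0]
    - [0, 0, 0]
    - [0, 0, 0]
    - [0, 0, 0]
    - [0, 0, 0]
    - [0, 0, 0]
    - [0, 0, 0]
    - [0, 0, 0]
    - [0, 0, 0]
    - [0, 0, 0]
    - [0, 0, 0]
  hand: [-1, -1, -1, -1, -1, -1, -1, -1, -1, -1, -1, -1]

```text
time: 3.5
position: [0.5097, 0.0125, 0.2403]
tcp_rot: [0.001, 0.107, 0.994, -0.001]
ft_force: [0.3, 0.0, 0.4]
opening: 0.005
gripper_force: 0.0
```

```bash
python3 - <<'E'
from fit import *
s=bot.read_state();print({k:np.round(s[k],3) for k in('time','q','position','tcp_rot','ft_force')})
w=bot.camera('wrist')
R=cv2.Rodrigues(np.array(w['rvec'],float))[0];print('cam',-R.T@np.array(w['tvec']),R[2],w['fx'])
x=[.6533,-.0466,-.2095]
L=[(-.145,.062,.012),(-.145,-.062,.012),(.06,.047,.034),(.06,-.047,.034),(0,0,.18),(.055,0,.23),(-.0855,.0475,.076),(-.0855,-.0475,.076)]
print(proj(w,T(x,L)).round(0).tolist())
save(w,'w1.png')
E
```

```text
{'time': np.float64(3.5), 'q': array([-0.461,  0.205,  0.361,  1.965, -0.083,  0.984,  1.296]), 'position': array([0.51 , 0.013, 0.24 ]), 'tcp_rot': array([ 0.001,  0.107,  0.994, -0.001]), 'ft_force': array([0.305, 0.023, 0.424])}
cam [0.44304843 0.02824458 0.38665775] [ 0.25289303 -0.05727461 -0.96579746] 309.80550147973383
[[285.0, 170.0], [185.0, 170.0], [273.0, 324.0], [202.0, 324.0], [224.0, 382.0], [219.0, 503.0], [276.0, 236.0], [188.0, 236.0]]
```

View pics/w1.png

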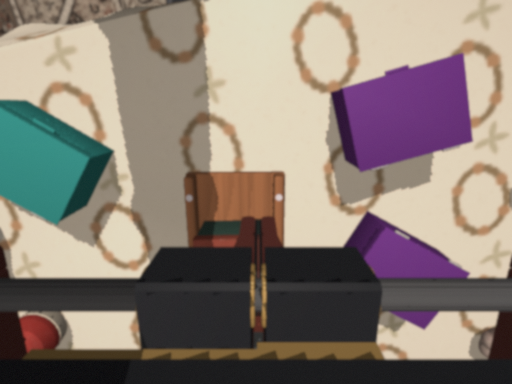

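The wrist view shows the bed end at row 172, columns 185–285, which matches the fitted pose (170; 185–285). Next I'll centre, descend, tilt back and approach.

Emit:
send_rows:
  linear:
    - [0, -1.4, 0]
    - [0, -1.4, 0]
    - [0, 0, 3.7]
    - [0, 0, 3.7]
    - [0, 0, 3.7]
    - [0, 0, 3.7]
    - [0, 0, 3.6]
    - [0, 0, 0]
    - [0, 0, 0]
    - [0, 0, 0]
    - [-2.0, 0, 0.62]
    - [-2.0, 0, 0.62]
  angular:
    - [0, 0, 0]
    - [0, 0, 0]
    - [0, 0, 0]
    - [0, 0, 0]
    - [0, 0, 0]
    - [0, 0, 0]
    - [0, 0, 0]
    - [0, -0.1, 0]
    - [0, -0.1, 0]
    - [0, -0.1, 0]
    - [0, 0, 0]
    - [0, 0, 0]
  hand: [-1, -1, -1, -1, -1, -1, -1, -1, -1, -1, -1, -1]

```text
time: 4.55
position: [0.5405, -0.0094, 0.0508]
tcp_rot: [0.115, 0.099, 0.988, -0.006]
ft_force: [0.9, -0.1, 0.9]
opening: 0.005
gripper_force: 0.0
```

Emit:
send_rows:
  linear:
    - [-0.5, 0, 0.155]
    - [-0.5, 0, 0.155]
    - [-0.5, 0, 0.155]
    - [0, 0, 0]
  angular:
    - [0, 0, 0]
    - [0, 0, 0]
    - [0, 0, 0]
    - [0, 0, 0]
  hand: [-1, -1, -1, -1]

```text
time: 4.88
position: [0.5581, -0.0154, 0.0506]
tcp_rot: [0.116, 0.101, 0.988, -0.006]
ft_force: [0.5, -0.3, -0.1]
opening: 0.006
gripper_force: 0.0
```

Emit:
send_rows:
  linear:
    - [0, -1.0, 0]
    - [-0.4, 0, 0.09]
    - [-0.4, 0, 0.09]
    - [-0.4, 0, 0.09]
    - [-0.4, 0, 0.09]
    - [0, 0, 0]
  angular:
    - [0, 0, 0]
    - [0, 0, 0]
    - [0, 0, 0]
    - [0, 0, 0]
    - [0, 0, 0]
    - [0, 0, 0]
  hand: [-1, -1, -1, -1, -1, -1]

```text
time: 5.38
position: [0.5729, -0.0284, 0.0508]
tcp_rot: [0.117, 0.101, 0.988, -0.006]
ft_force: [-0.2, 0.5, 0.1]
opening: 0.006
gripper_force: 0.1
```

Emit:
send_rows:
  linear:
    - [-0.2, 0, 0.05]
    - [-0.2, 0, 0.05]
    - [-0.2, 0, 0.05]
    - [0, 0, 0]
  angular:
    - [0, 0, 0]
    - [0, 0, 0]
    - [0, 0, 0]
    - [0, 0, 0]
  hand: [-1, -1, -1, -1]

```text
time: 5.72
position: [0.5783, -0.0299, 0.0507]
tcp_rot: [0.117, 0.101, 0.988, -0.006]
ft_force: [0.1, -0.0, -0.6]
opening: 0.002
gripper_force: 0.4
```

Emit:
send_rows:
  linear:
    - [-0.15, 0, 0.04]
    - [-0.15, 0, 0.04]
    - [0, 0, 0]
  angular:
    - [0, 0, 0]
    - [0, 0, 0]
    - [0, 0, 0]
  hand: [-1, -1, -1]

```text
time: 5.97
position: [0.5812, -0.0306, 0.0505]
tcp_rot: [0.116, 0.101, 0.988, -0.006]
ft_force: [-1.1, -0.3, 0.8]
opening: 0.006
gripper_force: 0.6
```

Emit:
send_rows:
  linear:
    - [-0.15, 0, 0.04]
    - [-0.15, 0, 0.04]
    - [0, 0, 0]
  angular:
    - [0, 0, 0]
    - [0, 0, 0]
    - [0, 0, 0]
  hand: [-1, -1, -1]

```text
time: 6.22
position: [0.5838, -0.0311, 0.0503]
tcp_rot: [0.116, 0.101, 0.988, -0.006]
ft_force: [-3.6, 1.2, 2.3]
opening: 0.004
gripper_force: 1.7
```

Emit:
send_rows:
  linear:
    - [-0.15, 0, 0.04]
    - [-0.15, 0, 0.04]
    - [0, 0, 0]
  angular:
    - [0, 0, 0]
    - [0, 0, 0]
    - [0, 0, 0]
  hand: [-1, -1, -1]

```text
time: 6.47
position: [0.5841, -0.0312, 0.0493]
tcp_rot: [0.113, 0.101, 0.988, -0.006]
ft_force: [-9.7, 2.8, 7.3]
opening: 0.007
gripper_force: 5.1
```

```bash
python3 - <<'E'
from h import *
b=bot.camera('top');a=bot.camera('scene')
c=b['color'][130:220,240:315,::-1];d=a['color'][160:250,230:340,::-1]
im=np.hstack([cv2.resize(c,None,fx=5,fy=5,interpolation=2)[:450],cv2.resize(d,(425,450),interpolation=2)])
cv2.imwrite('pics/crop2.png',cv2.convertScaleAbs(im,alpha=1.8))
E
```

```text
(no output)
```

View pics/crop2.png

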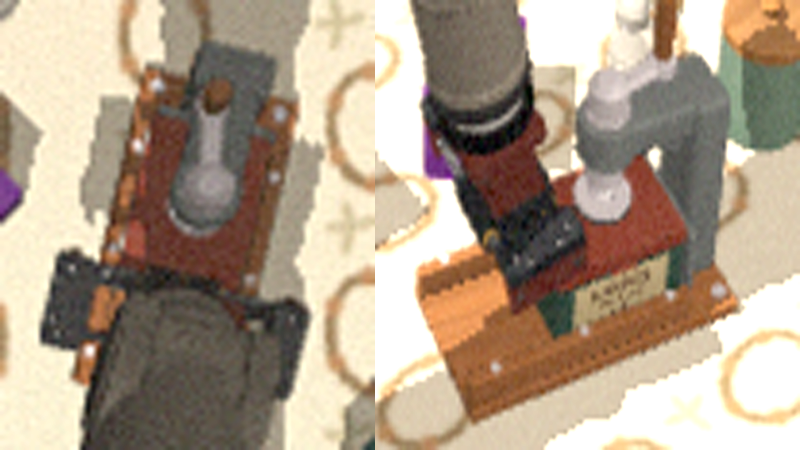

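The tin is against the stop: the force rose to 10 N and the tool halted at press x −71 mm, as expected. I'll retreat, straighten, rise and open partly.

Emit:
send_rows:
  linear:
    - [1.0, 0, -0.24]
    - [2.0, 0, -0.47]
    - [2.0, 0, -0.47]
    - [0, 0, 0]
    - [0, 0, 0]
    - [0, 0, 0]
    - [0, 0, -3.5]
    - [0, 0, -3.5]
    - [0, 0, -3.5]
    - [0, 0, -3.5]
    - [0, 0, -3.5]
    - [0, 0, -3.5]
  angular:
    - [0, 0, 0]
    - [0, 0, 0]
    - [0, 0, 0]
    - [0, 0.078, 0]
    - [0, 0.078, 0]
    - [0, 0.078, 0]
    - [0, 0, 0]
    - [0, 0, 0]
    - [0, 0, 0]
    - [0, 0, 0]
    - [0, 0, 0]
    - [0, 0, 0]
  hand: [-1, -1, -1, -1, -1, -1, 0.2, 0.2, 0.2, 0.2, 0.2, 0.2]

```text
time: 7.57
position: [0.5367, -0.0241, 0.2622]
tcp_rot: [0.001, 0.101, 0.995, 0.006]
ft_force: [1.2, 1.3, 0.5]
opening: 0.419
gripper_force: 0.0
```

```bash
python3 - <<'E'
from fit import *
from scipy.spatial.transform import Rotation as Ro
b=bot.camera('top');a=bot.camera('scene')
s=bot.read_state();q=s['tcp_rot'];M=Ro.from_quat([q[1],q[2],q[3],q[0]]).as_matrix()
print(s['position'],s['opening'],M.round(3).tolist())
c=b['color'][130:200,250:310,::-1];d=a['color'][160:230,265:325,::-1]
im=np.hstack([cv2.resize(c,None,fx=6,fy=6,interpolation=2),cv2.resize(d,None,fx=6,fy=6,interpolation=2)])
x=[.6533,-.0466,-.2095]
L=[(-.145,.062,.012),(-.145,-.062,.012),(.105,.062,.012),(.105,-.062,.012),(0,0,.18)]
for P,o,off in((b,(250,130),0),(a,(265,160),360)):
  for k,(u,v) in enumerate(proj(P,T(x,L+[(.055*np.cos(.19),.055*np.sin(.19),.23)]))): cv2.circle(im,(int((u-o[0])*6)+off,int((v-o[1])*6)),3,(0,255,0) if k<5 else (255,0,0),-1)
cv2.imwrite('pics/crop3.png',cv2.convertScaleAbs(im,alpha=1.7))
E
```

```text
[ 0.54015849 -0.02434846  0.26603397] 0.5136975712229297 [[-0.979, 0.201, 0.014], [0.201, 0.979, 0.013], [-0.011, 0.015, -1.0]]
```

View pics/crop3.png

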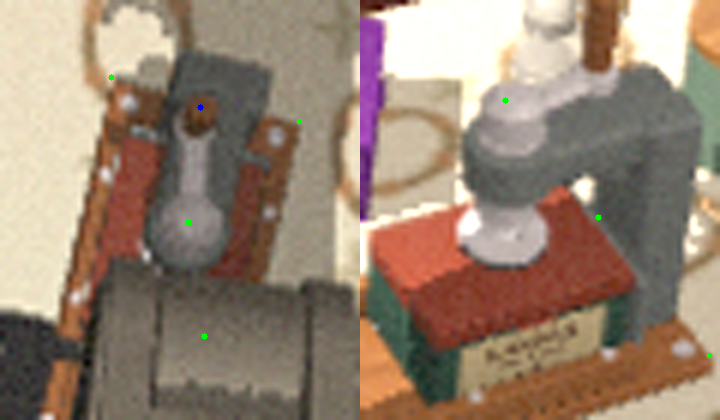

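Emit:
send_rows:
  linear:
    - [-2.8, 0.18, 0]
    - [-2.8, 0.18, 0]
    - [-2.8, 0.18, 0]
    - [-2.8, 0.18, 0]
    - [-2.8, 0.18, 0]
    - [-2.8, 0.18, 0]
    - [0, 0, 0]
  angular:
    - [0, 0, 0]
    - [0, 0, 0]
    - [0, 0, 0]
    - [0, 0, 0]
    - [0, 0, 0]
    - [0, 0, 0]
    - [0, 0, 0]
  hand: [0, 0, 0, 0, 0, 0, 0]

```text
time: 8.25
position: [0.7068, -0.0473, 0.258]
tcp_rot: [0.001, 0.101, 0.995, 0.005]
ft_force: [-1.0, 0.2, -0.3]
opening: 0.502
gripper_force: 0.0
```

```bash
cat > to.py <<'E'
from fit import *
from scipy.spatial.transform import Rotation as Ro
def tool(target):
    s=bot.read_state();q=s['tcp_rot'];M=Ro.from_quat([q[1],q[2],q[3],q[0]]).as_matrix()
    return s,M.T@(np.array(target)-s['position'])*100
E
python3 - <<'E'
from to import *
s,d=tool([.7083,-.0477,.207]);print(s['position'],s['tcp_rot'],s['opening'],d)
w=bot.camera('wrist');save(w,'w2.png')
print(proj(w,[[.7083,-.0477,.23],[.7083,-.0477,.185]]))
E
```

```text
[ 0.70676246 -0.04726133  0.25802924] [0.00104466 0.1005887  0.99491631 0.00472764] 0.5017934253620181 [-0.15366925 -0.06128107  5.10274669]
[[255.83319327 226.22949898]
 [255.65004713 203.57332666]]
```

View pics/w2.png

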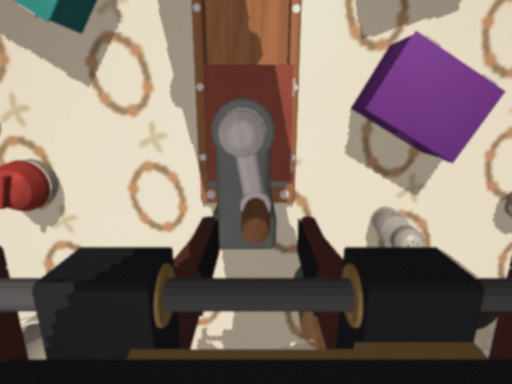

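The wrist view shows the peg at (256,225), centred between the open fingers (213–302), with the hub at (243,133). I'll descend and grip.

Emit:
send_rows:
  linear:
    - [-0.1, 0, 2.0]
    - [0, 0, 2.0]
    - [0, 0, 1.0]
    - [0, 0, 0]
    - [0, 0, 0]
    - [0, 0, 0]
    - [0, 0, 0]
    - [0, 0, 0]
    - [0, 0, 0]
  angular:
    - [0, 0, 0]
    - [0, 0, 0]
    - [0, 0, 0]
    - [0, 0, 0]
    - [0, 0, 0]
    - [0, 0, 0]
    - [0, 0, 0]
    - [0, 0, 0]
    - [0, 0, 0]
  hand: [0, 0, 0, -1, -1, -1, -1, -1, -1]
  force: 8

```text
time: 9.05
position: [0.7047, -0.0469, 0.2116]
tcp_rot: [0.001, 0.101, 0.995, 0.006]
ft_force: [-0.9, 0.4, 4.7]
opening: 0.218
gripper_force: 8.0
```

```bash
python3 - <<'E'
from to import *
s,d=tool([.7083,-.0477,.207]);print(s['position'],s['opening'],s['gripper_force'],s['ft_force'],d)
w=bot.camera('wrist')
for z in(.18,.19): print(ray(w,243,133,z))
h=bot.cut_out(w,'crank');print([(i['score'],i['point']) for i in h])
# rows about circle: hub C, peg at world angle; tool-frame steps of 0.2 rad cw
E
```

```text
[ 0.70469407 -0.04690724  0.21160647] 0.2177194099976382 8.00017164379824 [-0.92499479  0.37919064  4.6901917 ] [-0.36865694 -0.01049911  0.4609658 ]
[ 0.65075157 -0.04319883  0.18      ]
[ 0.65002066 -0.0426782   0.19      ]
[(0.95, [180.2, 249.2])]
```

Emit:
send_rows:
  linear:
    - [-0.09, -0.82, 0]
    - [0.03, -0.82, 0]
    - [0.15, -0.81, 0]
    - [0.27, -0.78, 0]
    - [0.38, -0.73, 0]
    - [0.49, -0.67, 0]
    - [0, 0, 0]
  angular:
    - [0, 0, 0]
    - [0, 0, 0]
    - [0, 0, 0]
    - [0, 0, 0]
    - [0, 0, 0]
    - [0, 0, 0]
    - [0, 0, 0]
  hand: [-1, -1, -1, -1, -1, -1, -1]

```text
time: 9.73
position: [0.6808, -0.0917, 0.2096]
tcp_rot: [-0.001, 0.102, 0.995, 0.005]
ft_force: [-1.2, -0.4, 2.9]
opening: 0.223
gripper_force: 8.0
```

```bash
cat > pr.py <<'E'
from to import *
x=[.6533,-.0466,-.2095]
def pp(quiet=0):
    s=bot.read_state();d=np.array(s['position'])[:2]-x[:2];c,sn=np.cos(x[2]),np.sin(x[2])
    u,v=c*d[0]+sn*d[1],-sn*d[0]+c*d[1]
    print('t',round(s['time'],2),'press xy mm',round(u*1e3,1),round(v*1e3,1),'r',round(np.hypot(u,v)*1e3,1),'theta',round(-np.arctan2(v,u),3),'z',s['position'][2].round(4),'f',np.round(s['ft_force'],1),s['opening'])
    return s
E
python3 - <<'E'
from pr import *
pp();b=bot.camera('top');a=bot.camera('scene')
for p in(a,b):
    for l in('crank_peg','crank'):
        print(l,[(round(i['score'],2),i['point']) for i in bot.cut_out(p,l)][:2])
print(proj(a,[bot.read_state()['position']]),proj(b,[bot.read_state()['position']]))
w=bot.camera('wrist');save(w,'w3.png')
E
```

```text
t 9.73 press xy mm 36.3 -38.4 r 52.8 theta 0.814 z 0.2096 f [-1.2 -0.4  2.9] 0.2234589354648348
crank_peg [(0.71, [176.6, 291.9])]
crank [(0.5, [180.2, 291.2])]
crank_peg [(0.52, [169.4, 278.9])]
crank [(0.4, [191.5, 267.8]), (0.38, [165.8, 279.9])]
[[306.79982028 172.95633605]] [[295.77821889 157.22615483]]
```

View pics/w3.png

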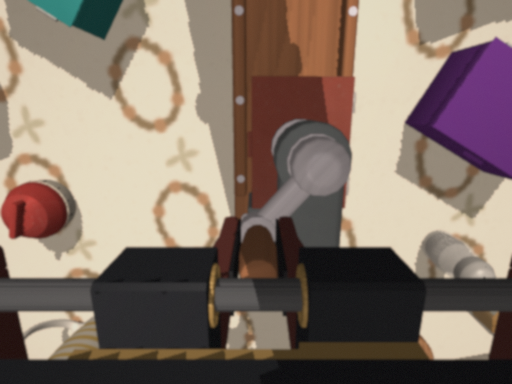

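The wrist view shows the peg still between the fingers at (258,245) and the hub at (320,165), so the crank has followed to about 0.8 rad. I'll keep going and list the rows.

```bash
cat > rows.py <<'E'
import sys
from pr import *
# remaining rows from th with step d, heading-correct first row to circle around axis (ax offset mm)
th,d,n=float(sys.argv[1]),float(sys.argv[2]),int(sys.argv[3]); o=[]
for i in range(n):
    a,b=th+i*d,th+(i+1)*d
    o.append([round(-5.5*(np.cos(b)-np.cos(a)),2),round(-5.5*(np.sin(b)-np.sin(a)),2),0])
print(o,'end',th+n*d)
E
python3 rows.py 0.8 0.16 24
```

```text
[[np.float64(0.68), np.float64(-0.56), 0], [np.float64(0.76), np.float64(-0.44), 0], [np.float64(0.82), np.float64(-0.32), 0], [np.float64(0.86), np.float64(-0.18), 0], [np.float64(0.88), np.float64(-0.04), 0], [np.float64(0.87), np.float64(0.1), 0], [np.float64(0.85), np.float64(0.23), 0], [np.float64(0.8), np.float64(0.37), 0], [np.float64(0.73), np.float64(0.49), 0], [np.float64(0.64), np.float64(0.6), 0], [np.float64(0.54), np.float64(0.69), 0], [np.float64(0.42), np.float64(0.77), 0], [np.float64(0.29), np.float64(0.83), 0], [np.float64(0.16), np.float64(0.86), 0], [np.float64(0.02), np.float64(0.88), 0], [np.float64(-0.12), np.float64(0.87), 0], [np.float64(-0.26), np.float64(0.84), 0], [np.float64(-0.39), np.float64(0.79), 0], [np.float64(-0.51), np.float64(0.72), 0], [np.float64(-0.62), np.float64(0.63), 0], [np.float64(-0.71), np.float64(0.52), 0], [np.float64(-0.78), np.float64(0.4), 0], [np.float64(-0.84), np.float64(0.27), 0], [np.float64(-0.87), np.float64(0.13), 0]] end 4.64
```

Emit:
send_rows:
  linear:
    - [0.68, -0.56, 0]
    - [0.76, -0.44, 0]
    - [0.82, -0.32, 0]
    - [0.86, -0.18, 0]
    - [0.88, -0.04, 0]
    - [0.87, 0.1, 0]
    - [0.85, 0.23, 0]
    - [0, 0, 0]
  angular:
    - [0, 0, 0]
    - [0, 0, 0]
    - [0, 0, 0]
    - [0, 0, 0]
    - [0, 0, 0]
    - [0, 0, 0]
    - [0, 0, 0]
    - [0, 0, 0]
  hand: [-1, -1, -1, -1, -1, -1, -1, -1]

```text
time: 10.75
position: [0.6209, -0.0958, 0.2094]
tcp_rot: [-0.002, 0.103, 0.995, 0.002]
ft_force: [-7.6, -13.3, 5.1]
opening: 0.192
gripper_force: 8.2
```

```bash
python3 - <<'E'
from pr import *
pp();w=bot.camera('wrist')
print([(round(i['score'],2),i['point']) for i in bot.cut_out(w,'crank_peg')][:2],[(round(i['score'],2),i['point']) for i in bot.cut_out(w,'crank')][:2])
E
```

```text
t 10.75 press xy mm -21.5 -54.9 r 59.0 theta 1.944 z 0.2094 f [ -7.6 -13.3   5.1] 0.19239644923991328
[(0.6, [246.7, 267.4])] [(0.86, [242.9, 265.8])]
```

```bash
python3 - <<'E'
from pr import *
w=bot.camera('wrist');b=bot.camera('top');a=bot.camera('scene')
im=np.hstack([w['color'][100:340,120:400],cv2.resize(b['color'][140:200,250:310],(240,240),interpolation=2),cv2.resize(a['color'][150:210,265:325],(240,240),interpolation=2)])
cv2.imwrite('pics/w4.png',im[:,:,::-1]);print(im.shape)
E
```

```text
(240, 760, 3)
```

View pics/w4.png

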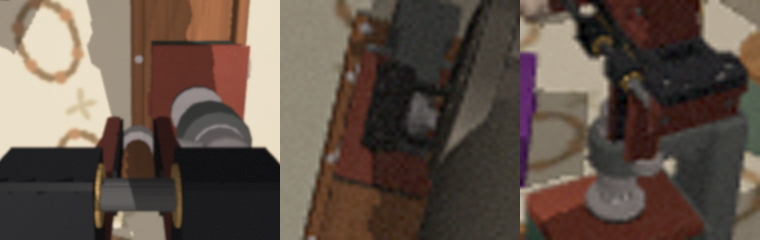

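```bash
python3 - <<'E'
from pr import *
s=pp();w=bot.camera('wrist')
pb=ray(w,257,236,.182);hb=ray(w,338,232,.188)
print(pb,hb,pb-s['position'])
print('proj TCP axis',proj(w,[np.r_[s['position'][:2],z] for z in(.182,.21,.23)]).round(0).tolist())
print('hub expected',proj(w,T(x,[(0,0,.18),(0,0,.19),(-.003,-.003,.185)])).round(0).tolist())
for l in('crank_peg','crank'):
    m=bot.cut_out(w,l)[0]['pixels'];r,c=np.where(m);print(l,r.min(),r.max(),c.min(),c.max(),m.sum())
E
```

```text
t 11.05 press xy mm -20.7 -55.1 r 58.8 theta 1.931 z 0.2094 f [ -6.7 -12.7   5.8] 0.18701039743763664
[ 0.62902795 -0.09732426  0.182     ] [ 0.63388439 -0.05007119  0.188     ] [ 0.00746442 -0.00117665 -0.02740186]
proj TCP axis [[256.0, 224.0], [256.0, 244.0], [256.0, 263.0]]
hub expected [[345.0, 254.0], [349.0, 262.0], [342.0, 254.0]]
crank_peg 225 278 240 367 2569
crank 225 276 242 366 2273
```

The peg is spinning in the pads and creeping to their edge: it is about 7 mm off, with 14 N side force. It is better to turn the tool with the crank so the pads stay tangential. I'll release, lift, turn the tool −1.33 rad and regrip.

Emit:
send_rows:
  linear:
    - [0, 0, 0]
    - [0, 0, 0]
    - [0, 0, 0]
    - [0, 0, -2.0]
    - [0, 0, -2.0]
    - [0, 0, -1.0]
    - [0, 0, 0]
    - [0, 0, 0]
    - [0, 0, 0]
    - [0, 0, 0]
    - [0, 0, 0]
    - [0, 0, 0]
  angular:
    - [0, 0, 0]
    - [0, 0, 0]
    - [0, 0, 0]
    - [0, 0, 0]
    - [0, 0, 0]
    - [0, 0, 0]
    - [0, 0, -0.1]
    - [0, 0, -0.1]
    - [0, 0, -0.1]
    - [0, 0, -0.1]
    - [0, 0, -0.1]
    - [0, 0, -0.1]
  hand: [0, 0, 0, 0, 0, 0, 0, 0, 0, 0, 0, 0]

```text
time: 12.2
position: [0.6243, -0.0891, 0.259]
tcp_rot: [0.002, -0.201, 0.98, 0.006]
ft_force: [0.8, 0.6, 0.1]
opening: 0.502
gripper_force: 0.0
```

Emit:
send_rows:
  linear:
    - [0, 0, 0]
    - [0, 0, 0]
    - [0, 0, 0]
    - [0, 0, 0]
    - [0, 0, 0]
    - [0, 0, 0]
    - [0, 0, 0]
    - [0, 0, 0]
  angular:
    - [0, 0, -0.1]
    - [0, 0, -0.1]
    - [0, 0, -0.1]
    - [0, 0, -0.1]
    - [0, 0, -0.1]
    - [0, 0, -0.1]
    - [0, 0, -0.1]
    - [0, 0, 0]
  hand: [0, 0, 0, 0, 0, 0, 0, 0]

```text
time: 12.87
position: [0.6243, -0.0893, 0.2591]
tcp_rot: [0.004, -0.524, 0.852, 0.005]
ft_force: [-0.2, -0.2, 0.4]
opening: 0.499
gripper_force: 0.0
```

```bash
python3 - <<'E'
from pr import *
s=pp();q=s['tcp_rot'];M=Ro.from_quat([q[1],q[2],q[3],q[0]]).as_matrix()
print(M.round(3).tolist(),np.round(s['q'],2))
w=bot.camera('wrist');b=bot.camera('top');a=bot.camera('scene')
im=np.hstack([w['color'],np.vstack([cv2.resize(b['color'][140:200,250:310],(192,192),interpolation=2),cv2.resize(a['color'][150:210,265:325],(192,192),interpolation=2)])])
for k in(1.6,1.8,2.0):
    print(k,proj(w,T(x,[(.055*np.cos(k),-.055*np.sin(k),z) for z in(.182,.23)])).round(0).tolist())
print('hub',proj(w,T(x,[(0,0,.18)])))
cv2.imwrite('pics/w5.png',im[:,:,::-1])
for l in('crank_peg','crank'):
  for i in bot.cut_out(w,l)[:2]:
    r,c=np.where(i['pixels']);print(l,round(i['score'],2),i['point'],r.min(),r.max(),c.min(),c.max())
E
```

```text
t 12.87 press xy mm -19.5 -47.8 r 51.7 theta 1.957 z 0.2591 f [-0.2 -0.2  0.4] 0.499109005504721
[[-0.451, -0.892, 0.001], [-0.892, 0.451, 0.012], [-0.011, 0.005, -1.0]] [-0.15  0.39  0.27  1.66 -0.13  1.1   2.83]
1.6 [[234.0, 197.0], [228.0, 220.0]]
1.8 [[249.0, 195.0], [247.0, 218.0]]
2.0 [[263.0, 196.0], [265.0, 219.0]]
hub [[251.26723877 259.66955087]]
crank_peg 0.77 [233.2, 244.5] 178 278 219 268
crank 0.55 [230.2, 241.2] 178 278 219 268
```

View pics/w5.png

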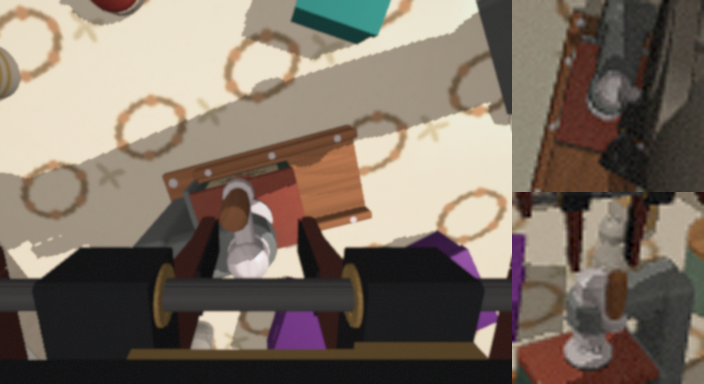

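The wrist view shows the peg top at about (232,222) and the hub at (250,258), so θ ≈ 1.65. All seen objects are undisturbed. I'll regrip at the peg.

```bash
python3 - <<'E'
from pr import *
w=bot.camera('wrist')
print(ray(w,232,222,.23),ray(w,237,192,.182))
print(tool([.637,-.099,.207])[1])
# peg by colour: brown-ish pixels in region
h=cv2.cvtColor(w['color'],cv2.COLOR_RGB2HSV)[175:240,215:262]
m=(h[...,1]>90)&(h[...,0]<20)&(h[...,2]>40)
n,l,st,ce=cv2.connectedComponentsWithStats(m.astype(np.uint8));print(st.tolist(),(ce+[215,175]).round(1).tolist())
E
```

```text
[ 0.63908861 -0.09857052  0.23      ] [ 0.63662396 -0.10305669  0.182     ]
[ 0.26581731 -1.55588946  5.23846483]
[[0, 0, 47, 65, 1414], [0, 0, 21, 6, 66], [13, 0, 34, 27, 320], [0, 9, 35, 49, 1255]] [[241.3, 211.6], [222.0, 176.5], [252.8, 183.6], [231.3, 209.4]]
```

Emit:
send_rows:
  linear:
    - [0.3, -0.8, 0]
    - [0, -0.8, 0]
    - [0, 0, 0]
    - [0, 0, 2.0]
    - [0, 0, 2.0]
    - [0, 0, 1.0]
    - [0, 0, 0]
    - [0, 0, 0]
    - [0, 0, 0]
    - [0, 0, 0]
    - [0, 0, 0]
    - [0, 0, 0]
  angular:
    - [0, 0, 0]
    - [0, 0, 0]
    - [0, 0, 0]
    - [0, 0, 0]
    - [0, 0, 0]
    - [0, 0, 0]
    - [0, 0, 0]
    - [0, 0, 0]
    - [0, 0, 0]
    - [0, 0, 0]
    - [0, 0, 0]
    - [0, 0, 0]
  hand: [0, 0, 0, 0, 0, 0, 0, -1, -1, -1, -1, -1]
  force: 10

```text
time: 14.17
position: [0.6376, -0.0999, 0.2106]
tcp_rot: [0.004, -0.522, 0.853, 0.004]
ft_force: [-1.4, 0.2, 2.8]
opening: 0.221
gripper_force: 10.0
```

```bash
cat >> pr.py <<'E'
def rep():
    s=pp();q=s['tcp_rot'];M=Ro.from_quat([q[1],q[2],q[3],q[0]]).as_matrix()
    ang=np.arctan2(M[1,1],M[0,1]);phi=-(ang-(x[2]+np.pi/2));print('phi',round((phi+np.pi)%(2*np.pi)-np.pi,3),'f tool',(M.T@s['ft_force']).round(1),'q7',s['q'][6].round(2),'hub in tool cm',(M.T@(np.r_[T(x,[(0,0,.2)])[0][:2],s['position'][2]]-s['position'])*100).round(2))
E
python3 -c "
from pr import *
rep()"
```

```text
t 14.17 press xy mm -4.2 -55.4 r 55.5 theta 1.647 z 0.2106 f [-1.4  0.2  2.8] 0.22082008984347307
phi -1.308 f tool [ 0.4  1.4 -2.8] q7 2.86 hub in tool cm [-5.46  1.03  0.06]
```

Emit:
send_rows:
  linear:
    - [0.08, 0.55, 0]
    - [0.08, 0.55, 0]
    - [0.08, 0.55, 0]
    - [0.08, 0.55, 0]
    - [0.08, 0.55, 0]
    - [0.08, 0.55, 0]
    - [0.08, 0.55, 0]
    - [0.08, 0.55, 0]
    - [0.08, 0.55, 0]
    - [0.08, 0.55, 0]
    - [0, 0, 0]
  angular:
    - [0, 0, 0.1]
    - [0, 0, 0.1]
    - [0, 0, 0.1]
    - [0, 0, 0.1]
    - [0, 0, 0.1]
    - [0, 0, 0.1]
    - [0, 0, 0.1]
    - [0, 0, 0.1]
    - [0, 0, 0.1]
    - [0, 0, 0.1]
    - [0, 0, 0]
  hand: [-1, -1, -1, -1, -1, -1, -1, -1, -1, -1, -1]

```text
time: 15.08
position: [0.6009, -0.0608, 0.2107]
tcp_rot: [0.003, -0.048, 0.999, 0.006]
ft_force: [4.9, 1.9, -3.4]
opening: 0.218
gripper_force: 10.0
```

```bash
python3 -c "
from pr import *
rep()"
```

```text
t 15.08 press xy mm -48.3 -24.8 r 54.3 theta 2.668 z 0.2107 f [ 4.9  1.9 -3.4] 0.2180469210818104
phi -0.306 f tool [-5.   1.4  3.4] q7 1.89 hub in tool cm [-5.36  0.91  0.04]
```

Emit:
send_rows:
  linear:
    - [0.06, 0.55, 0]
    - [0.06, 0.55, 0]
    - [0.06, 0.55, 0]
    - [0.06, 0.55, 0]
    - [0.06, 0.55, 0]
    - [0.06, 0.55, 0]
    - [0.06, 0.55, 0]
    - [0.06, 0.55, 0]
    - [0.06, 0.55, 0]
    - [0.06, 0.55, 0]
    - [0.06, 0.55, 0]
    - [0, 0, 0]
  angular:
    - [0, 0, 0.1]
    - [0, 0, 0.1]
    - [0, 0, 0.1]
    - [0, 0, 0.1]
    - [0, 0, 0.1]
    - [0, 0, 0.1]
    - [0, 0, 0.1]
    - [0, 0, 0.1]
    - [0, 0, 0.1]
    - [0, 0, 0.1]
    - [0, 0, 0.1]
    - [0, 0, 0]
  hand: [-1, -1, -1, -1, -1, -1, -1, -1, -1, -1, -1, -1]

```text
time: 16.08
position: [0.617, -0.0071, 0.2107]
tcp_rot: [-0.001, 0.48, 0.877, 0.005]
ft_force: [2.6, -1.8, -0.5]
opening: 0.221
gripper_force: 10.0
```

```bash
python3 -c "
from pr import *
rep()"
```

```text
t 16.08 press xy mm -43.7 31.1 r 53.6 theta -2.523 z 0.2107 f [ 2.6 -1.8 -0.5] 0.22120978878512268
phi 0.793 f tool [-2.9  1.2  0.5] q7 0.84 hub in tool cm [-5.28  0.93 -0.03]
```

Emit:
send_rows:
  linear:
    - [0.07, 0.55, 0]
    - [0.07, 0.55, 0]
    - [0.07, 0.55, 0]
    - [0.07, 0.55, 0]
    - [0.07, 0.55, 0]
    - [0.07, 0.55, 0]
    - [0.07, 0.55, 0]
    - [0.07, 0.55, 0]
    - [0.07, 0.55, 0]
    - [0.07, 0.55, 0]
    - [0.07, 0.55, 0]
    - [0, 0, 0]
  angular:
    - [0, 0, 0.1]
    - [0, 0, 0.1]
    - [0, 0, 0.1]
    - [0, 0, 0.1]
    - [0, 0, 0.1]
    - [0, 0, 0.1]
    - [0, 0, 0.1]
    - [0, 0, 0.1]
    - [0, 0, 0.1]
    - [0, 0, 0.1]
    - [0, 0, 0.1]
    - [0, 0, 0]
  hand: [-1, -1, -1, -1, -1, -1, -1, -1, -1, -1, -1, -1]

```text
time: 17.08
position: [0.6731, 0.0039, 0.2106]
tcp_rot: [-0.005, 0.868, 0.497, 0.003]
ft_force: [0.0, 1.3, 1.2]
opening: 0.221
gripper_force: 10.0
```

```bash
python3 - <<'E'
from pr import *
rep()
# tin lid front edge check in top view: red lid mask, in press coords at z=.076
b=bot.camera('top');i=bot.cut_out(b,'tin')
for d in i[:5]:
    v,u=d['point'];r,c=np.where(d['pixels'])
    P=np.array([ray(b,a,e,.076)[:2] for a,e in zip(c,r)])-x[:2];cs,sn=np.cos(x[2]),np.sin(x[2])
    X=cs*P[:,0]+sn*P[:,1];Y=-sn*P[:,0]+cs*P[:,1]
    if abs(np.median(X))<.1 and abs(np.median(Y))<.08: print(d['score'],'X',np.percentile(X,[1,99]).round(4),'Y',np.percentile(Y,[1,99]).round(4))
E
```

```text
t 17.08 press xy mm 8.9 53.5 r 54.2 theta -1.406 z 0.2106 f [0.  1.3 1.2] 0.2212545412434008
phi 1.892 f tool [ 1.2 -0.7 -1.2] q7 -0.1 hub in tool cm [-5.35  0.84 -0.06]
0.66 X [-0.0594  0.0529] Y [-0.0426  0.0141]
```

The tin's lid front edge is at −59.4 mm in press x, against −59.5 expected, so it is fully home. The crank reads 4.88 and first touch is due at 5.50. Continuing.

Emit:
send_rows:
  linear:
    - [0.07, 0.55, 0]
    - [0.07, 0.55, 0]
    - [0.07, 0.55, 0]
    - [0.07, 0.55, 0]
    - [0.07, 0.55, 0]
    - [0.07, 0.55, 0]
    - [0.07, 0.55, 0]
    - [0.07, 0.55, 0]
    - [0.07, 0.55, 0]
    - [0.07, 0.55, 0]
    - [0.07, 0.55, 0]
    - [0, 0, 0]
  angular:
    - [0, 0, 0.1]
    - [0, 0, 0.1]
    - [0, 0, 0.1]
    - [0, 0, 0.1]
    - [0, 0, 0.1]
    - [0, 0, 0.1]
    - [0, 0, 0.1]
    - [0, 0, 0.1]
    - [0, 0, 0.1]
    - [0, 0, 0.1]
    - [0, 0, 0.1]
    - [0, 0, 0]
  hand: [-1, -1, -1, -1, -1, -1, -1, -1, -1, -1, -1, -1]

```text
time: 18.18
position: [0.7089, -0.042, 0.2106]
tcp_rot: [-0.006, 1.0, -0.03, 0.001]
ft_force: [1.6, 2.1, 2.5]
opening: 0.22
gripper_force: 10.0
```

```bash
python3 -c "
from pr import *
rep()"
```

```text
t 18.18 press xy mm 53.4 16.1 r 55.8 theta -0.293 z 0.2106 f [1.6 2.1 2.5] 0.21960742182359091
phi 2.993 f tool [ 1.5 -2.2 -2.5] q7 -1.01 hub in tool cm [-5.52  0.8  -0.02]
```

Emit:
send_rows:
  linear:
    - [0.07, 0.55, 0]
    - [0.07, 0.55, 0]
    - [0.07, 0.55, 0]
    - [0.07, 0.55, 0]
    - [0.07, 0.55, 0]
    - [0.07, 0.55, 0]
    - [0.07, 0.55, 0]
    - [0.07, 0.55, 0]
    - [0.07, 0.55, 0]
    - [0.07, 0.55, 0]
    - [0.07, 0.55, 0]
    - [0, 0, 0]
  angular:
    - [0, 0, 0.1]
    - [0, 0, 0.1]
    - [0, 0, 0.1]
    - [0, 0, 0.1]
    - [0, 0, 0.1]
    - [0, 0, 0.1]
    - [0, 0, 0.1]
    - [0, 0, 0.1]
    - [0, 0, 0.1]
    - [0, 0, 0.1]
    - [0, 0, 0.1]
    - [0, 0, 0]
  hand: [-1, -1, -1, -1, -1, -1, -1, -1, -1, -1, -1, -1]

```text
time: 19.18
position: [0.6839, -0.0942, 0.2105]
tcp_rot: [-0.006, 0.836, -0.548, -0.002]
ft_force: [0.1, 1.6, 5.4]
opening: 0.218
gripper_force: 10.0
```

Emit:
send_rows:
  linear:
    - [0.07, 0.55, 0]
    - [0.07, 0.55, 0]
    - [0.07, 0.55, 0]
    - [0.07, 0.55, 0]
    - [0.07, 0.55, 0]
    - [0.07, 0.55, 0]
    - [0.07, 0.55, 0]
    - [0, 0, 0]
  angular:
    - [0, 0, 0.1]
    - [0, 0, 0.1]
    - [0, 0, 0.1]
    - [0, 0, 0.1]
    - [0, 0, 0.1]
    - [0, 0, 0.1]
    - [0, 0, 0.1]
    - [0, 0, 0]
  hand: [-1, -1, -1, -1, -1, -1, -1, -1]

```text
time: 19.85
position: [0.6471, -0.1025, 0.2104]
tcp_rot: [0.005, -0.598, 0.801, 0.004]
ft_force: [-0.3, 0.8, 5.4]
opening: 0.218
gripper_force: 10.0
```

```bash
python3 -c "
from pr import *
rep()"
```

```text
t 19.85 press xy mm 5.6 -56.0 r 56.3 theta 1.471 z 0.2104 f [-0.3  0.8  5.4] 0.21818391236484036
phi -1.492 f tool [-0.8  0.6 -5.3] q7 -2.54 hub in tool cm [-5.54  1.    0.07]
```

Emit:
send_rows:
  linear:
    - [0.07, 0.54, 0]
    - [0.03, 0.55, 0]
    - [0, 0.55, 0]
    - [-0.04, 0.55, 0]
    - [-0.08, 0.54, 0]
    - [-0.12, 0.53, 0]
    - [-0.16, 0.53, 0]
    - [-0.19, 0.52, 0]
    - [-0.23, 0.5, 0]
    - [0, 0, 0]
    - [0, 0, 0]
  angular:
    - [0, 0, 0.03]
    - [0, 0, 0.03]
    - [0, 0, 0.03]
    - [0, 0, 0.03]
    - [0, 0, 0.03]
    - [0, 0, 0.03]
    - [0, 0, 0.03]
    - [0, 0, 0.03]
    - [0, 0, 0.03]
    - [0, 0, 0]
    - [0, 0, 0]
  hand: [-1, -1, -1, -1, -1, -1, -1, -1, -1, -1, -1]

```text
time: 20.77
position: [0.6062, -0.0779, 0.21]
tcp_rot: [0.003, -0.486, 0.874, 0.005]
ft_force: [-1.8, -2.5, 4.0]
opening: 0.22
gripper_force: 10.0
```

```bash
python3 -c "
from pr import *
rep()"
```

```text
t 20.77 press xy mm -39.6 -40.5 r 56.6 theta 2.345 z 0.21 f [-1.8 -2.5  4. ] 0.22008404409876375
phi -1.226 f tool [ 3.   0.2 -4. ] q7 -2.82 hub in tool cm [-5.15 -2.35  0.04]
```

The crank is at 8.63 rad (target 8.64). Releasing and lifting clear, then checking the peg numerically.

Emit:
send_rows:
  linear:
    - [0, 0, 0]
    - [0, 0, 0]
    - [0, 0, 0]
    - [0, 0, -2.0]
    - [0, 0, -3.0]
    - [0, 0, -3.0]
    - [0, 0, -3.0]
    - [0, 0, 0]
    - [0, 0, 0]
  angular:
    - [0, 0, 0]
    - [0, 0, 0]
    - [0, 0, 0]
    - [0, 0, 0]
    - [0, 0, 0]
    - [0, 0, 0]
    - [0, 0, 0]
    - [0, 0, 0]
    - [0, 0, 0]
  hand: [0, 0, 0, 0, 0, 0, 0, 0, 0]

```text
time: 21.52
position: [0.6081, -0.0818, 0.3179]
tcp_rot: [0.005, -0.487, 0.873, 0.006]
ft_force: [0.3, 0.6, -0.5]
opening: 0.502
gripper_force: 0.0
```

```bash
python3 - <<'E'
from pr import *
rep()
w=bot.camera('wrist');h=cv2.cvtColor(w['color'],cv2.COLOR_RGB2HSV)
e=lambda k:proj(w,T(x,[(.055*np.cos(k),-.055*np.sin(k),.206)]))[0]
for k in(2.0,2.35,2.7): print(k,e(k).round(0))
for l in('crank_peg','crank'): print([(round(i['score'],2),i['point']) for i in bot.cut_out(w,l)][:2])
u,v=e(2.35).astype(int);u0,v0=u-35,v-35
g=h[v0:v+35,u0:u+35];m=((g[...,1]>90)&(g[...,0]<20)&(g[...,2]>40)).astype(np.uint8)
n,_,st,ce=cv2.connectedComponentsWithStats(m);print(st[1:].tolist(),(ce[1:]+[u0,v0]).round(0).tolist())
print('top corner',[np.round(ray(bot.camera('top'),i['point'][1],i['point'][0],.22),3).tolist() for i in []])
E
```

```text
t 21.52 press xy mm -36.9 -43.8 r 57.3 theta 2.271 z 0.3179 f [ 0.3  0.6 -0.5] 0.502145537362934
phi -1.228 f tool [-0.6  0.   0.5] q7 -2.96 hub in tool cm [-5.37 -2.    0.07]
2.0 [241. 186.]
2.35 [263. 191.]
2.7 [281. 203.]
[(0.73, [217.4, 247.8])]
[(0.91, [211.7, 247.2])]
[[0, 0, 70, 70, 3322]] [[268.0, 185.0]]
top corner []
```

Emit:
send_rows:
  linear:
    - [0, 0, 0]
    - [0, 0, 0]
    - [0, 0, 0]
    - [0, 0, 0]
    - [0, 0, 0]
    - [0, 0, 0]
  angular:
    - [0, 0, -0.1]
    - [0, 0, -0.1]
    - [0, 0, -0.1]
    - [0, 0, 0]
    - [0, 0, 0]
    - [0, 0, 0]
  hand: [0, 0, 0, 0, 0, 0]

```text
time: 22.17
position: [0.6072, -0.0819, 0.3165]
tcp_rot: [0.004, -0.61, 0.792, 0.006]
ft_force: [-0.3, 0.1, -0.1]
opening: 0.501
gripper_force: 0.0
```

```bash
python3 -c "
from pr import *
rep();print(bot.hand_in())"
```

```text
t 22.17 press xy mm -37.7 -44.1 r 58.0 theta 2.278 z 0.3165 f [-0.3  0.1 -0.1] 0.5013011243948365
phi -1.523 f tool [-0.1  0.3  0.1] q7 -2.71 hub in tool cm [-4.58 -3.56  0.05]
the job is handed in; nothing more can be done
None
```

Handed in at 22 s: the tin is back against the stop and the crank was left at about 8.63 rad, roughly half a turn past first touch; the angle comes from the arm's pose while gripping the peg, was not confirmed by camera after release, and no verdict came back.

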